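# Hold the hidden bolt head while the rack drive runs the nut home

### The arm

A 6-joint arm with a two-finger parallel gripper is mounted at the origin on the work surface. World frame = base frame: x ahead of the robot, y to its left, z up, the work surface at z = 0. Lengths are in m, angles in rad, forces in N, time in s.
With the tool pointing down it reaches from about 0.325 to 0.9 m from the base axis. Payload 6.1 kg.
Tool frame: the origin (TCP) lies on the front face of the gripper's body, between the roots of the fingers; the fingertips stand 73 mm ahead of it and the grasp point (between the pads) lies 54 mm ahead of it; z points along the fingers, y is the line along which they close (so a half turn about z gives the same grasp; the last joint's range is limited). The gripper opens to 85 mm and grips with 20 to 120 N. Pads are 22 mm wide; open, the fingers measure 114 mm over their backs; the gripper's body (76 mm by 85 mm) begins 54 mm behind the grasp point. The pads swing forward as they close: fully open they stand 13 mm farther back than shut.
Start: joints at [1.163, 0.22, 1.526, -0, 1.395, -0.126], TCP at [0.174, 0.6, 0.304] pointing down, gripper open.
Joint ranges: [-2.98, 2.98], [-0.91, 2.08], [0.09, 2.57], [-1.24, 4.39], [0.2, 2.65], [-2.68, 2.68]. Speed limits (rad/s): [2.57, 2.57, 3.01, 3.14, 3.14, 3.14].

### API

Orientations are given as a 3x3 rotation matrix whose columns are the frame's x, y, z axes.
In Python, from bench import state, imaging, ticket gives the robot as it stands.
- The arm moves only by the tool apply_moves, never from a script. Its argument "plan" is a list of rows, each a list of 7 numbers: the turn, a rotation vector about the tool's x, y, z normalised to -1 to 1, where 1 is 6 degrees, then the shift along the tool's x, y, z normalised to -1 to 1, where 1 is 0.025 m, then the opening in per cent of the stroke, from 0 (shut) to 100 (fully open). A call has exactly 5 rows; each row shifts and turns the commanded pose from where the row before left it, along the tool's axes as they then stand; what a row does not reach is not made up. A row lasts 1/12 s, in which the tool goes at most 41.7 mm and 7.16 degrees, less where a joint would pass 70% of its speed; a pose out of reach is approached as far as the arm can. A call with a number of a shift or a turn outside -1 to 1 is refused whole. A call with a gripper value outside its range is refused whole. The fingers move at their own pace and stop on an object; the grip force is fixed at half the most. Time passes only in rows, so rows that do not move let the fingers close, or fill a call up. It gives the time, the measured TCP pose, the force, the opening and the grip force at its end, in the units of the state.
- state(): the state, without advancing time (a new reading comes with each control period).
- imaging.get_image(name): name is "scene" or "side" or "wrist"; returns the picture (384x512x3 uint8, red, green, blue); there is no depth.
- imaging.camera_info(name): a dict with "mtx" (3x3 intrinsics, pixels), "eye" and "rotation" of the camera in the world; the wrist camera has in their place "hand_eye" (4x4, takes a point from camera to tool coordinates, whose origin is the TCP and whose axes are the flange's). Camera axes: x right, y down, z forward; pixel columns grow to the right and rows downward; lengths in m; the calibration is good to about 2 mm. A picture is of the moment at which its call begins: read the wrist's pose just before it. camera_info takes no time and is no camera call.
- ticket.hand_in(): hands the job in; it is judged then, once.
The state is a dict: "time_s": time; "joint_pos": joint angles; "joint_vel": joint speeds; "joint_torque": joint torques, N m; "ee_pos": TCP position; "eef_rot": TCP orientation; "contact_force": force on the tool from outside, world axes, zero at the start; "ft_torque": the same for the moment, N m; "gripper_width": finger opening in m; "gripper_force": force on a finger pad.
Only numpy, scipy, OpenCV 4.12 (cv2) and the standard library are available. Lean on these libraries where they do the work, as an engineer would, in place of code of your own. Each camera call takes 0.05 s, during which the arm holds its last target. There are 200 camera calls.

### The job

Press the raised end of the wooden rack bar down until the bar lies level on its bent stop bracket. Then reach down into the narrow gap between the two upright steel plates, grip the turning brass bolt head hidden there and hold it still while the slow drive on the other side of the bracket runs the nut fully home against the bar. Finish while still holding the head from turning, with the bar on its stop and the wrench, jar, cups and other loose things left where they are.

Things in the scene. Friction and masses are not known exactly. Their poses are not given: they have to be found in the camera images.
- stand: Fixed stand, a wooden board 245 x 270 x 10 mm with a grey gear motor, a U-bent steel bracket and a bent stop. Origin on the table, below the bolt axis (110 mm high), under the motor-side face of the bracket's front plate. x: along the bolt from motor to gap, roughly away from the robot; y: along the level bar to its raised end; z up. Motor: x -163 to -88, y +-33 mm, top 130 mm.
- gap (a point): Middle of the gap, on the bolt axis: stand x 30, y 0, z 110 mm; stand's axes. Gap: 48 mm between front plate (x 0 to 6) and rear plate (x 54 to 60), both 90 mm wide (y -45 to 45), upper edges 132 mm above the table; open above and at both sides, its floor 15 mm above the table. Place for the middle of the pads, fingers down, closing along stand y.
- bar (a joint): Tilt of the wooden rack bar about the bolt axis, rad: 0 = level on the stop (end of travel), start 0.35 to 0.65, +y end up. Bar 260 long, 24 thick (stand x -28 to -4), 30 mm high, pivoted at its middle; stays where left; about 2 N at its end moves it. Level, its top is 125 mm high. Two lacquer cups 54 mm across stand 44 mm out of its motor side, 65 mm either side of the pivot.
- bar_end (a point): Point on the bar's upper face near its raised end, mid-thickness, 115 mm from the pivot along the bar and 15 mm above its middle line; moves with the bar (level: stand x -16, y 115, z 125 mm). Free from above: press here. The stop below it carries the level bar's underside at 95 mm height.
- bolt_head: Brass hex bolt head in the gap: 22 mm across flats, 25 across corners, 20 mm long along the bolt. Origin at its centre: stand x 24, y 0, z 110 mm; x along the bolt, y across two flats. Turns with the drive at about 1 rad/s until held; a grip of 40 N or more at any angle stops it (the drive gives 0.1 N m).
- screw (a joint): How far the nut has run along the bolt, rad: start 0.3 to 1.3, 4.5 = fully home against the bar (end of travel). It changes only while the head is held, then grows at about 0.6 rad/s, so 5 to 8 s of holding are needed; the nut moves 1 mm per rad.
- spindle (a joint): Angle of the drive spindle and brass nut on the motor side, rad; grows for ever at about 1 rad/s, slower while the head is held, and stands still only when the nut is home and the head is held.
- wrench: Loose wrench 150 mm long lying beside the stand, on the far side of the bracket; leave it.
- jar: Loose dark red lidded jar, 56 mm across, 70 mm high, beside the stand; leave it.
- cup: Loose red lacquer cup, 60 mm across, 50 mm high, beside the stand; leave it.
- bowl: Loose black lacquer bowl, 116 mm across, 60 mm high, on the right; leave it.
- brush: Loose brush 170 mm long, lying on the left; leave it.
- holder: Loose turned wooden bowl holder, 48 mm foot, 70 mm high, on the left; leave it.
- spatula: Loose spatula 180 mm long, lying on the right; leave it.

How it is judged:
On the way, in this order (a step that is already met when the one before it is completed fails the run):
1. the bar lies level on its stop (value of joint bar below 0.05 rad), for 0.2 s.
2. the fingers hold the bolt head in the gap from turning (contact force between the fingers and bolt_head above 5 N and distance between the grasp point and bolt_head below 0.035 m and angular speed of bolt_head below 0.15 rad/s), for 0.5 s.
At the end, for the whole second after the job is handed in: The nut is home (screw above 4.3 rad), the bar lies on its stop (under 0.05 rad), and the fingers still hold the bolt head with more than 5 N, the point between the pads within 35 mm of the head's centre, head and drive standing still (under 0.1 rad/s) (value of joint screw above 4.3 rad and value of joint bar below 0.05 rad and contact force between the fingers and bolt_head above 5 N and distance between the grasp point and bolt_head below 0.035 m and angular speed of bolt_head below 0.1 rad/s and velocity of joint spindle below 0.1 rad/s); the arm keeps its last pose, push and grip.
It fails at once if the nut is tightened while the bar is off its stop (value of joint screw above 2.5 rad and value of joint bar above 0.1 rad).
It fails at once if a loose bystander is moved by more than 40 mm (distance of any of wrench, jar, cup, bowl, brush, holder, spatula from where it was at the start of the episode above 0.04 m).
It also fails if it takes over 51 s, if anything falls off the work surface, if the arm or the gripper's body presses on something with over 40 N, if the wrist force passes 120 N, or if a joint passes its speed limit or range.

## Working session

There is one attempt and no reset: what is moved stays moved. The work goes in short steps, Python scripts to look and compute and a tool call to move; the robot and the scene stay as the last step left them, time stands still between calls to the robot, and variables do not carry over. Pictures are saved under pics/ and viewed, at most 10 in all, crops included, and the job is handed in when it is done.

Besides the shell and the picture viewer there is one more tool, called as name([rows], argument=value, ...), one row to a line, values as JSON. apply_moves: Moves the arm, as the interface text tells. Its arguments: {"type":"object","properties":{"plan":{"type":"array"}},"required":["plan"]}

```bash
mkdir -p pics; ls
python3 - <<'E'
from bench import state, imaging
import cv2,numpy as np,json
s=state();print({k:np.round(v,3).tolist() for k,v in s.items()})
for n in("scene","side"):
    im=imaging.get_image(n);cv2.imwrite(f"pics/{n}0.png",im[:,:,::-1])
    print(n,{k:np.round(v,4).tolist() for k,v in imaging.camera_info(n).items() if k in("mtx","eye","rotation")})
print(np.round(imaging.camera_info("wrist")["hand_eye"],4).tolist())
E
```

```text
pics
{'time_s': 0.0, 'joint_pos': [1.163, 0.221, 1.528, 0.0, 1.395, -0.126], 'joint_vel': [0.001, 0.001, 0.001, 0.001, 0.0, 0.001], 'joint_torque': [0.001, -49.688, -38.941, -0.0, 0.011, 0.0], 'ee_pos': [0.174, 0.6, 0.303], 'eef_rot': [[-0.961, 0.278, -0.001], [0.278, 0.961, -0.002], [0.0, -0.002, -1.0]], 'contact_force': [0.227, 0.333, 0.029], 'ft_torque': [0.046, -0.05, 0.039], 'gripper_force': 0.0, 'gripper_width': 0.085}
scene {'mtx': [[448.9794, 0.0, 251.6821], [0.0, 448.9794, 190.4327], [0.0, 0.0, 1.0]], 'eye': [1.4677, -0.4762, 0.7701], 'rotation': [[0.4542, 0.4844, -0.7477], [0.8909, -0.2536, 0.3769], [-0.007, -0.8373, -0.5467]]}
side {'mtx': [[485.134, 0.0, 255.7819], [0.0, 485.134, 189.7182], [0.0, 0.0, 1.0]], 'eye': [0.3683, -1.5125, 0.927], 'rotation': [[0.9962, -0.0194, 0.0854], [-0.0844, -0.4755, 0.8756], [0.0236, -0.8795, -0.4754]]}
[[-0.0005, -0.9602, -0.2794, 0.0719], [1.0, -0.0002, -0.0011, -0.0001], [0.001, -0.2794, 0.9602, -0.0702], [0.0, 0.0, 0.0, 1.0]]
```

View pics/scene0.png

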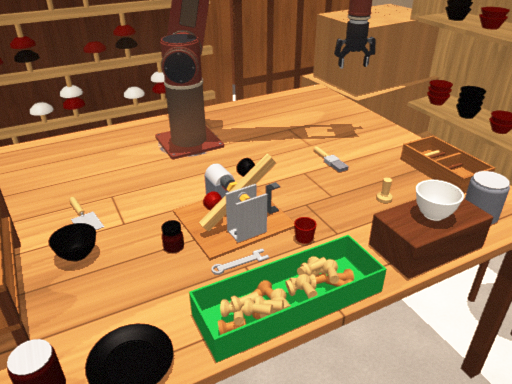

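View pics/side0.png

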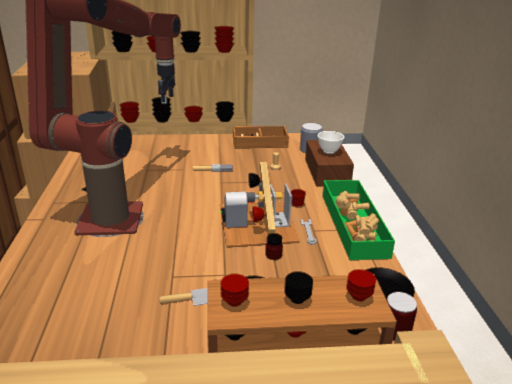

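The scene view shows the stand around (238,205), with the rear plate at (247,215), the raised bar end at (268,160) and the wrench at (240,262). In the side view the stand is around (262,208). I'll enlarge both.

Run:
```python
import cv2,numpy as np
a=cv2.imread("pics/scene0.png")[140:260,165:325];b=cv2.imread("pics/side0.png")[150:255,210:350]
cv2.imwrite("pics/c1.png",cv2.resize(a,None,fx=5,fy=5,interpolation=cv2.INTER_CUBIC))
cv2.imwrite("pics/c2.png",cv2.resize(b,None,fx=5.5,fy=5.5,interpolation=cv2.INTER_CUBIC))
```

```text
(no output)
```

View pics/c1.png

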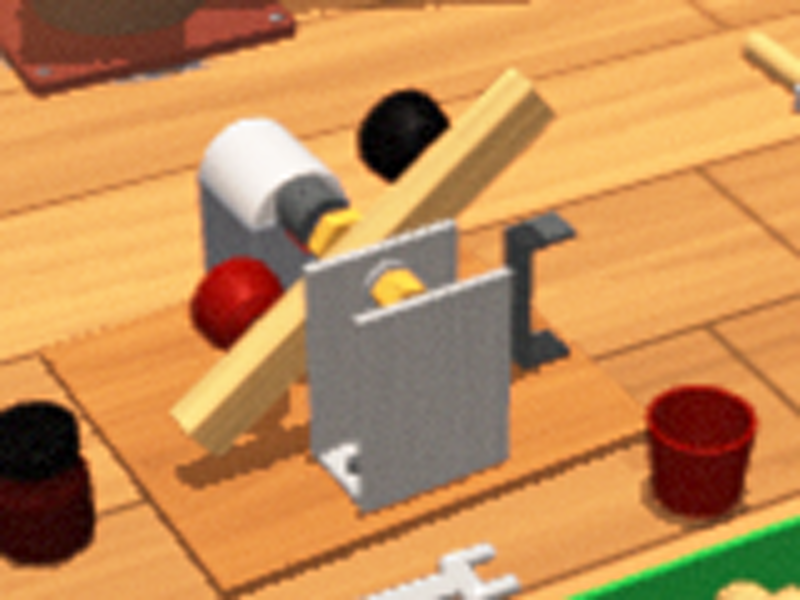

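View pics/c2.png

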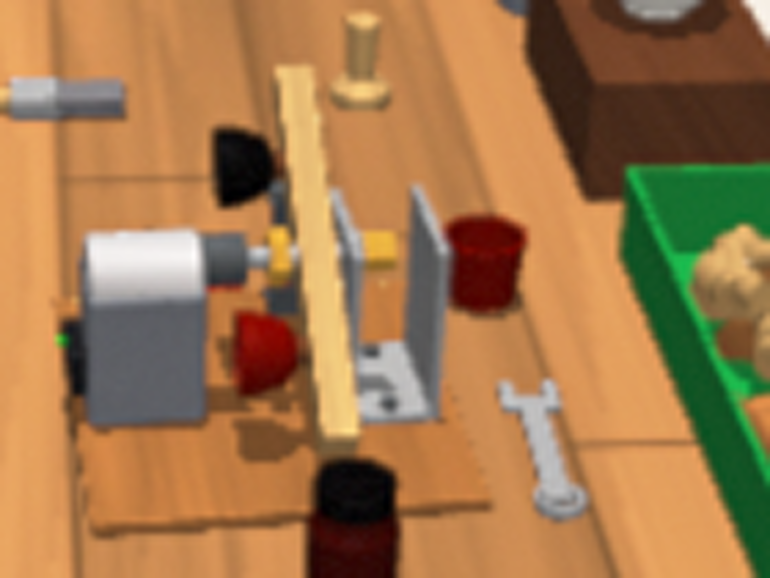

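The crops show the stand clearly. In the scene crop the front plate's upper corners are (305,268) and (457,225), and the rear plate's are (357,320) and (510,270). In the side crop the rear plate's are (417,185) and (443,250), and the brass head is at (378,248). I'll cast these onto z=0.132.

```bash
cat > h.py <<'E'
import numpy as np
from bench import imaging,state
def ray(n,px,pose=None):
    c=imaging.camera_info(n);m=np.array(c["mtx"])
    d=np.linalg.solve(m,[px[0],px[1],1.])
    if n=="wrist":
        p,R=pose;H=np.array(c["hand_eye"]);return p+R@H[:3,3],R@H[:3,:3]@d
    return np.array(c["eye"]),np.array(c["rotation"])@d
def onz(n,px,z,pose=None):
    e,d=ray(n,px,pose);return e+d*(z-e[2])/d[2]
E
python3 - <<'E'
from h import *
f=lambda u,v:(u/5+165-.4,v/5+140-.4)
g=lambda u,v:(u/5.5+210-.4,v/5.5+150-.4)
S=dict(fR=(306,269),fL=(457,225),rR=(358,322),rL=(511,271))
P={k:onz("scene",f(*v),.132) for k,v in S.items()}
for k in P: print(k,P[k].round(4))
G=dict(fL=(334,189),fR=(360,256),rL=(417,186),rR=(443,250))
Q={k:onz("side",g(*v),.132) for k,v in G.items()}
for k in Q: print(k,Q[k].round(4))
for D in(P,Q):
    y=D["fL"]-D["fR"]+D["rL"]-D["rR"];print("yaw y-axis",np.degrees(np.arctan2(y[1],y[0])),np.linalg.norm(y)/2,"mid",sum(D.values())/4)
# bar raised end: triangulate top far corners
def tri(a,b):
    e1,d1=ray("scene",f(*a));e2,d2=ray("side",g(*b))
    A=np.stack([d1,-d2],1);t=np.linalg.lstsq(A,e2-e1,rcond=None)[0]
    p,q=e1+t[0]*d1,e2+t[1]*d2;return (p+q)/2,np.linalg.norm(p-q)
print(tri((513,70),(278,68)),tri((552,110),(312,68)),tri((400,290),(380,248)))
E
```

```text
fR [ 0.5767 -0.1017  0.132 ]
fL [ 0.5753 -0.0133  0.132 ]
rR [ 0.6323 -0.0984  0.132 ]
rL [ 0.6273 -0.0091  0.132 ]
fL [ 0.5661 -0.0075  0.132 ]
fR [ 0.5723 -0.096   0.132 ]
rL [ 0.6201 -0.0055  0.132 ]
rR [ 0.6245 -0.0906  0.132 ]
yaw y-axis 92.07016386416272 0.08892511814444393 mid [ 0.60286765 -0.0556262   0.132     ]
yaw y-axis 93.46224107672873 0.08701062269924634 mid [ 0.59574745 -0.04991433  0.132     ]
(array([0.53347324, 0.04302927, 0.19274168]), np.float64(0.0032922704303409416)) (array([0.55852619, 0.05447592, 0.18240627]), np.float64(0.012011464923817657)) (array([ 0.59097349, -0.05487261,  0.11363394]), np.float64(0.0013901350123182367))
```

apply_moves([
  [0,0,-0.8,0,0,0,0],
  [0,0,-0.8,0,0,0,0],
  [0,0,-0.8,0,0,0,0],
  [0,0,-0.75,0,0,0,0],
  [0,0,0,-0.5,-0.9,0,0],
])

```text
time_s: 0.52
ee_pos: [0.1856, 0.5801, 0.3032]
eef_rot: [[-0.998, -0.055, -0.001], [-0.055, 0.998, 0.001], [0.001, 0.001, -1.0]]
contact_force: [0.5, -0.1, 0.1]
gripper_width: 0.0255
gripper_force: 0.0
```

apply_moves([
  [0,0,0,-0.6,-0.96,0,0],
  [0,0,0,-0.6,-0.96,0,0],
  [0,0,0,-0.6,-0.96,0,0],
  [0,0,0,-0.6,-0.96,0,0],
  [0,0,0,-0.6,-0.96,0,0],
])

```text
time_s: 0.93
ee_pos: [0.2684, 0.4609, 0.3034]
eef_rot: [[-0.999, -0.048, -0.0], [-0.048, 0.999, -0.001], [0.001, -0.001, -1.0]]
contact_force: [0.6, 0.3, -0.6]
gripper_width: 0.0001
gripper_force: 0.0
```

apply_moves([
  [0,0,0,-0.58,-0.96,0,0],
  [0,0,0,-0.58,-0.96,0,0],
  [0,0,0,-0.58,-0.96,0,0],
  [0,0,0,-0.58,-0.96,0,0],
  [0,0,0,-0.58,-0.96,0,0],
])

```text
time_s: 1.35
ee_pos: [0.3465, 0.3445, 0.3035]
eef_rot: [[-0.999, -0.048, -0.0], [-0.048, 0.999, -0.0], [0.0, -0.0, -1.0]]
contact_force: [0.7, 0.3, -0.0]
gripper_width: -0.0
gripper_force: 0.0
```

apply_moves([
  [0,0,0,-0.58,-0.96,0,0],
  [0,0,0,-0.58,-0.96,0,0],
  [0,0,0,-0.58,-0.96,0,0],
  [0,0,0,-0.58,-0.96,0,0],
  [0,0,0,-0.58,-0.96,0,0],
])

```text
time_s: 1.77
ee_pos: [0.4247, 0.2281, 0.3036]
eef_rot: [[-0.999, -0.048, -0.001], [-0.048, 0.999, -0.0], [0.001, -0.0, -1.0]]
contact_force: [1.0, 0.2, 0.8]
gripper_width: 0.0
gripper_force: 0.0
```

apply_moves([
  [0,0,0,-0.58,-0.96,0,0],
  [0,0,0,-0.58,-0.96,0,0],
  [0,0,0,-0.58,-0.96,0,0],
  [0,0,0,-0.58,-0.96,0,0],
  [0,0,0,-0.58,-0.96,0,0],
])

```text
time_s: 2.18
ee_pos: [0.5029, 0.1118, 0.3035]
eef_rot: [[-0.999, -0.048, -0.001], [-0.048, 0.999, 0.0], [0.001, 0.0, -1.0]]
contact_force: [0.6, 0.4, 0.9]
gripper_width: 0.0004
gripper_force: 0.0
```

apply_moves([
  [0,0,0,-0.58,-0.96,0,0],
  [0,0,0,-0.58,-0.96,0,0],
  [0,0,0,-0.58,-0.96,0,0],
  [0,0,0,0,0,0,0],
  [0,0,0,0,0,0,0],
])

```text
time_s: 2.6
ee_pos: [0.5497, 0.0421, 0.3032]
eef_rot: [[-0.999, -0.045, -0.001], [-0.045, 0.999, 0.0], [0.001, 0.0, -1.0]]
contact_force: [-0.2, -0.4, -0.1]
gripper_width: 0.0001
gripper_force: 0.0
```

Run:
```python
from h import *
import cv2
s=state();print(s["joint_pos"],s["ee_pos"],s["contact_force"])
np.savez("p1",p=s["ee_pos"],R=s["eef_rot"])
im=imaging.get_image("wrist");print(imaging.camera_info("wrist")["mtx"])
cv2.imwrite("pics/w1.png",cv2.resize(im[:,:,::-1],None,fx=1.5,fy=1.5))
```

```text
[-6.67112181e-02  4.60128707e-02  1.72029165e+00  1.13734114e-04
  1.37671940e+00 -1.68302643e+00] [0.54967239 0.04208064 0.30316392] [-0.24613454 -0.36711604 -0.06574031]
[[332.68965656   0.         254.40459573]
 [  0.         332.68965656 192.90215711]
 [  0.           0.           1.        ]]
```

View pics/w1.png

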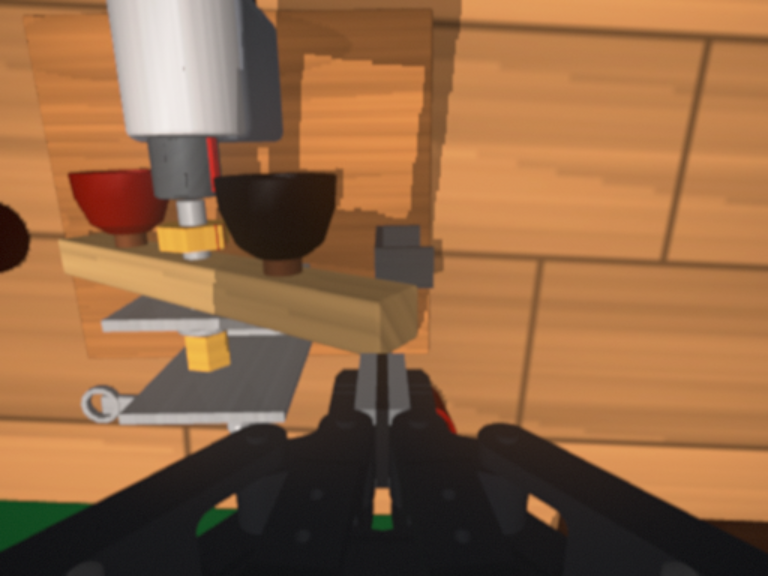

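The wrist view, with image up being world -x, shows the raised bar end at about (395,315), the rear plate's top edge from (120,420) to (285,415), the front plate's top left corner at (103,325) and the brass head at (207,350). I'll cast these points.

Run:
```python
from h import *
z=np.load("p1.npz");P=(z["p"],z["R"])
for n,u,v,h in [("rearL top",121,421,.132),("rearR top",285,415,.132),("frontL",104,325,.132),("head near top",208,352,.118),("bar corner near",382,352,.183),("bar corner far",417,290,.183),("bar top far",417,290,.190),("stop top inner",378,250,.095),("board R bottom",428,352,.01),("board TR",433,10,.01),("board BL",85,357,.01)]:
    print(n,onz("wrist",(u/1.5-.2,v/1.5-.2),h,P).round(4))
```

```text
rearL top [ 0.6287 -0.0968  0.132 ]
rearR top [ 0.6209 -0.0074  0.132 ]
frontL [ 0.5731 -0.1     0.132 ]
head near top [ 0.592  -0.0523  0.118 ]
bar corner near [0.5597 0.0426 0.183 ]
bar corner far [0.5325 0.0553 0.183 ]
bar top far [0.5305 0.0547 0.19  ]
stop top inner [0.5351 0.0392 0.095 ]
board R bottom [0.6323 0.082  0.01  ]
board TR [0.3918 0.0683 0.01  ]
board BL [ 0.6488 -0.1881  0.01  ]
```

apply_moves([
  [0,0,0,0.16,0.12,0.4,0],
  [0,0,0,0,0,0.4,0],
  [0,0,0,0,0,0.4,0],
  [0,0,0,0,0,0.4,0],
  [0,0,0,0,0,0.4,0],
])

```text
time_s: 3.07
ee_pos: [0.5447, 0.0524, 0.2555]
eef_rot: [[-0.999, -0.049, -0.0], [-0.049, 0.999, 0.013], [-0.001, 0.013, -1.0]]
contact_force: [-3.0, 8.0, 5.4]
gripper_width: -0.0002
gripper_force: 1.2
```

apply_moves([
  [0,0,0,0,0,0.4,0],
  [0,0,0,0,0,0.4,0],
  [0,0,0,0,0,0.4,0],
  [0,0,0,0,0,0.4,0],
  [0,0,0,0,0,0.3,0],
])

```text
time_s: 3.48
ee_pos: [0.5448, 0.046, 0.2045]
eef_rot: [[-0.999, -0.048, -0.002], [-0.048, 0.999, 0.0], [0.002, 0.0, -1.0]]
contact_force: [0.3, 1.4, 1.1]
gripper_width: 0.0001
gripper_force: 0.9
```

apply_moves([
  [0,0,0,0,0,0.1,0],
  [0,0,0,0,0,0,0],
  [0,0,0,0,0,0,0],
  [0,0,0,0,0,0,0],
  [0,0,0,0,0,0,0],
])

```text
time_s: 3.9
ee_pos: [0.5457, 0.0459, 0.2044]
eef_rot: [[-0.999, -0.048, 0.001], [-0.048, 0.999, -0.0], [-0.001, -0.0, -1.0]]
contact_force: [-0.2, 0.1, -0.5]
gripper_width: 0.0002
gripper_force: 0.0
```

apply_moves([
  [0,0,0,0,0,0.08,0],
  [0,0,0,0,0,0.06,0],
  [0,0,0,0,0,0.06,0],
  [0,0,0,0,0,0,0],
  [0,0,0,0,0,0,0],
])

```text
time_s: 4.32
ee_pos: [0.5453, 0.046, 0.1988]
eef_rot: [[-0.999, -0.048, -0.0], [-0.048, 0.999, -0.0], [0.0, -0.0, -1.0]]
contact_force: [0.8, 0.8, 0.7]
gripper_width: 0.0003
gripper_force: 0.1
```

apply_moves([
  [0,0,0,0,0,0.04,0],
  [0,0,0,0,0,0.04,0],
  [0,0,0,0,0,0,0],
  [0,0,0,0,0,0,0],
  [0,0,0,0,0,0,0],
])

```text
time_s: 4.73
ee_pos: [0.5453, 0.0461, 0.1976]
eef_rot: [[-0.999, -0.048, -0.0], [-0.048, 0.999, 0.0], [0.0, 0.0, -1.0]]
contact_force: [-2.7, 0.8, 6.0]
gripper_width: 0.0003
gripper_force: 3.0
```

apply_moves([
  [0,0,0,0,0,0.05,0],
  [0,0,0,0,0,0.03,0],
  [0,0,0,0,0,0,0],
  [0,0,0,0,0,0,0],
  [0,0,0,0,0,0,0],
])

```text
time_s: 5.15
ee_pos: [0.5454, 0.0462, 0.1975]
eef_rot: [[-0.999, -0.048, 0.0], [-0.048, 0.999, -0.0], [-0.0, -0.0, -1.0]]
contact_force: [-9.5, 0.8, 18.4]
gripper_width: -0.0003
gripper_force: 9.2
```

apply_moves([
  [0,0,0,0,0,-0.8,0],
  [0,0,0,0,0,-0.8,0],
  [0,0,0,0,0,-0.8,0],
  [0,0,0,-0.3,-0.65,-0.5,100],
  [0,0,0,-0.3,-0.7,0,100],
])

```text
time_s: 5.57
ee_pos: [0.5635, 0.0133, 0.2712]
eef_rot: [[-0.999, -0.05, 0.006], [-0.05, 0.999, -0.001], [-0.006, -0.001, -1.0]]
contact_force: [0.9, 0.7, 0.3]
gripper_width: 0.0232
gripper_force: 0.0
```

apply_moves([
  [0,0,0,-0.4,-0.9,0,100],
  [0,0,0,-0.4,-0.9,0,100],
  [0,0,0,-0.43,-0.9,0,100],
  [0,0,0,0,0,0,100],
  [0,0,0,0,0,0,100],
])

```text
time_s: 5.98
ee_pos: [0.596, -0.0539, 0.2669]
eef_rot: [[-0.999, -0.046, -0.001], [-0.046, 0.999, 0.0], [0.001, 0.0, -1.0]]
contact_force: [0.1, 0.3, -1.4]
gripper_width: 0.0832
gripper_force: 0.0
```

Run:
```python
from h import *
import cv2
s=state();print(s["ee_pos"],s["contact_force"])
np.savez("p2",p=s["ee_pos"],R=s["eef_rot"])
im=imaging.get_image("wrist")
cv2.imwrite("pics/w2.png",cv2.resize(im[:,:,::-1],None,fx=1.5,fy=1.5))
```

```text
[ 0.59599803 -0.05391929  0.26687124] [ 0.09351323  0.25624844 -1.37494413]
```

View pics/w2.png

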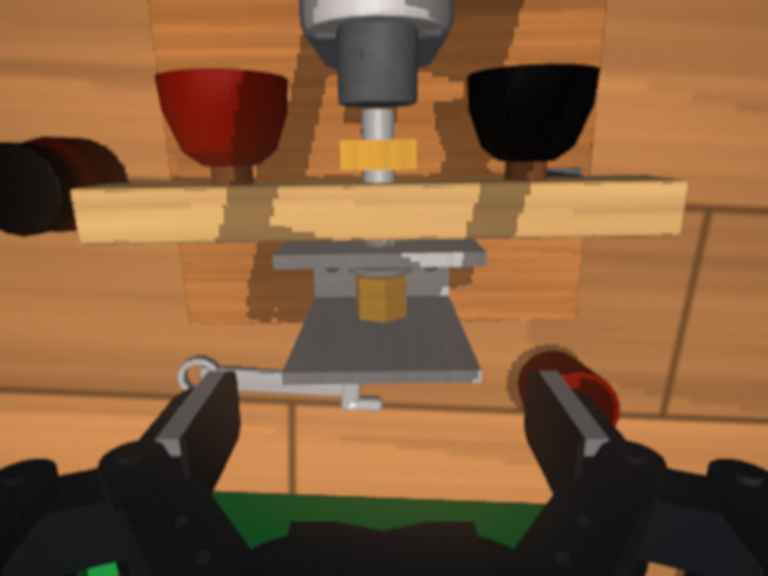

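The bar is now level. The front plate's top inner edge runs (275,267)–(486,262), the rear plate's top edge runs (283,376)–(480,376) with its outer side at row 382, and the head is at (381,298).

Run:
```python
from h import *
z=np.load("p2.npz");P=(z["p"],z["R"])
for n,u,v,h in [("rearL out",283,383,.132),("rearR out",481,381,.132),("frontL in",275,268,.132),("frontR in",486,264,.132),("frontL out",283,242,.132),("head L",358,312,.11),("head R",405,312,.11),("bar L",80,242,.125),("bar R",684,236,.125)]:
    print(n,onz("wrist",(u/1.5-.2,v/1.5-.2),h,P).round(4))
```

```text
rearL out [ 0.6296 -0.0972  0.132 ]
rearR out [ 0.6245 -0.0078  0.132 ]
frontL in [ 0.5762 -0.1001  0.132 ]
frontR in [ 0.5704 -0.0112  0.132 ]
frontL out [ 0.5649 -0.0966  0.132 ]
head L [ 0.6017 -0.0652  0.11  ]
head R [ 0.6007 -0.0426  0.11  ]
bar L [ 0.5703 -0.1853  0.125 ]
bar R [0.5558 0.074  0.125 ]
```

apply_moves([
  [0,0,-0.12,-0.02,0,0.5,100],
  [0,0,0,0,0,0.5,100],
  [0,0,0,0,0,0.5,100],
  [0,0,0,0,0,0.4,100],
  [0,0,0,0,0,0.3,100],
])

```text
time_s: 6.45
ee_pos: [0.5953, -0.0521, 0.2097]
eef_rot: [[-0.998, -0.061, -0.003], [-0.061, 0.998, 0.001], [0.003, 0.001, -1.0]]
contact_force: [-0.9, 0.3, 0.0]
gripper_width: 0.0853
gripper_force: 0.0
```

apply_moves([
  [0,0,0,0,0,0.4,100],
  [0,0,0,0,0,0.4,100],
  [0,0,0,0,0,0.4,100],
  [0,0,0,0,0,0.4,100],
  [0,0,0,0,0,0.3,100],
])

```text
time_s: 6.87
ee_pos: [0.5961, -0.0528, 0.1634]
eef_rot: [[-0.998, -0.061, -0.001], [-0.061, 0.998, 0.0], [0.001, 0.0, -1.0]]
contact_force: [0.2, -0.5, -0.4]
gripper_width: 0.0852
gripper_force: 0.0
```

apply_moves([
  [0,0,0,0,0,0,60],
  [0,0,0,0,0,0,50],
  [0,0,0,0,0,0,40],
  [0,0,0,0,0,0,40],
  [0,0,0,0,0,0,40],
])

```text
time_s: 7.28
ee_pos: [0.5969, -0.053, 0.1657]
eef_rot: [[-0.998, -0.061, 0.001], [-0.061, 0.998, -0.0], [-0.001, -0.0, -1.0]]
contact_force: [-0.4, -0.5, 1.0]
gripper_width: 0.0341
gripper_force: 0.0
```

apply_moves([
  [0,0,0,0,0,0.1,40],
  [0,0,0,0,0,0,0],
  [0,0,0,0,0,0,0],
  [0,0,0,0,0,0,0],
  [0,0,0,0,0,0,0],
])

```text
time_s: 7.7
ee_pos: [0.5967, -0.0544, 0.1628]
eef_rot: [[-0.998, -0.06, 0.001], [-0.06, 0.998, -0.003], [-0.001, -0.003, -1.0]]
contact_force: [-0.8, -5.9, 0.5]
gripper_width: 0.0215
gripper_force: 58.5
```

apply_moves([
  [0,0,0,0,0,0,0],
  [0,0,0,0,0,0,0],
  [0,0,0,0,0,0,0],
  [0,0,0,0,0,0,0],
  [0,0,0,0,0,0,0],
])

```text
time_s: 8.12
ee_pos: [0.5967, -0.0544, 0.1628]
eef_rot: [[-0.998, -0.06, 0.001], [-0.06, 0.998, -0.003], [-0.001, -0.003, -1.0]]
contact_force: [-0.6, -5.7, 0.7]
gripper_width: 0.0213
gripper_force: 58.6
```

apply_moves([
  [0,0,0,0,0,0,0],
  [0,0,0,0,0,0,0],
  [0,0,0,0,0,0,0],
  [0,0,0,0,0,0,0],
  [0,0,0,0,0,0,0],
])

```text
time_s: 8.53
ee_pos: [0.5967, -0.0544, 0.1628]
eef_rot: [[-0.998, -0.06, 0.001], [-0.06, 0.998, -0.003], [-0.001, -0.003, -1.0]]
contact_force: [-0.4, -5.7, 0.4]
gripper_width: 0.0215
gripper_force: 58.6
```

The head is held at 58 N, with the opening steady at 21.5 mm. I'll watch the nut through the wrist camera while the drive runs.

Run:
```python
from h import *
import cv2
cv2.imwrite("pics/w3.png",imaging.get_image("wrist")[:,:,::-1])
prev=None
for i in range(150):
    im=cv2.GaussianBlur(imaging.get_image("wrist"),(3,3),0).astype(float)
    if i%10==0:
        if prev is not None:
            d=np.abs(im-prev).sum(2)>40;ys,xs=np.nonzero(d)
            print(i,round(state()["time_s"],2),d.sum(),(xs.mean().round(),ys.mean().round()) if d.any() else "",round(state()["gripper_width"],4))
        prev=im
cv2.imwrite("pics/w4.png",im[:,:,::-1])
```

```text
10 9.13 1796 (np.float64(261.0), np.float64(96.0)) 0.0217
20 9.63 4206 (np.float64(258.0), np.float64(101.0)) 0.0212
30 10.13 3153 (np.float64(256.0), np.float64(105.0)) 0.0217
40 10.63 3163 (np.float64(264.0), np.float64(98.0)) 0.0215
50 11.13 2294 (np.float64(269.0), np.float64(81.0)) 0.0214
60 11.63 4644 (np.float64(259.0), np.float64(92.0)) 0.0218
70 12.13 4217 (np.float64(261.0), np.float64(90.0)) 0.0217
80 12.63 3735 (np.float64(259.0), np.float64(90.0)) 0.0215
90 13.13 2747 (np.float64(250.0), np.float64(83.0)) 0.0215
100 13.63 4613 (np.float64(250.0), np.float64(97.0)) 0.0217
110 14.13 0  0.0219
120 14.63 0  0.0217
130 15.13 0  0.0213
140 15.63 0  0.0215[ WARN:0@62.276] global loadsave.cpp:1063 imwrite_ Unsupported depth image for selected encoder is fallbacked to CV_8U.
```

View pics/w4.png

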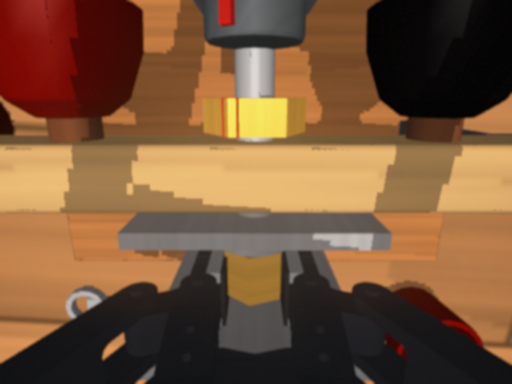

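The drive has stood still since about 13.7 s. The picture shows the nut home against the level bar at (255,118) and the head gripped at (253,278).

```bash
python3 -c "
from bench import state,ticket
print(state()['gripper_force']);print(ticket.hand_in())"
```

```text
59.037128649652004
the job is handed in; nothing more can be done
None
```

I pressed the bar level onto its stop, gripped the bolt head at 59 N and held it until the drive stopped with the nut against the bar; the job is handed in, and no verdict came back.

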